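# Press both gearbox end caps home on the bench stop, then seat the cover

## Task

Seat the gearbox's loose covers: hold the gearbox and push its red end cap fully home against the brass face of the bent stop bracket, then turn the gearbox round and push its black end cap fully home against the same face; do not push on the end caps with the gripper itself. Then set the gearbox down flat inside the green tray, let go, and press its orange top cover down until it is fully seated. Leave the other things on the bench where they are.

Things in the scene. Friction and masses are not known exactly. Their poses are not given: they have to be found in the camera images.
- gearbox: Loose aluminium gearbox, a block 110 long (x) x 52 wide (y) x 60 high (z) mm, about 0.65 kg. Grip it across its 52 mm width at mid-length, where the sides are flat (shallow ribs near the ends only). Origin at the centre of its underside; x along its length towards the red end cap, z up. It starts upright, at any yaw, on the right or left part of the bench.
- red_cap (a joint): Slide of the red end cap into the housing, in m: 0 = 12 mm gap, 0.012 = fully home (its limit). It starts between 0 and 0.004. It moves against about 6 N of friction and stays where it is left.
- red_cap_face (a point): Centre of the outer face of the red end cap: a plastic plate 46 wide x 42 high x 8 mm thick on a steel spigot at the +x end of the housing, 31 mm above the underside. This face is 75 mm from the gearbox origin when fully out and 63 mm when home.
- black_cap (a joint): Slide of the black end cap into the housing, in m: 0 = 12 mm gap, 0.012 = fully home (its limit). It starts between 0 and 0.004. Friction about 6 N; stays where it is left.
- black_cap_face (a point): Centre of the outer face of the black end cap, the same as the red cap but at the -x end of the housing.
- cover (a joint): Downward slide of the orange top cover into the housing, in m: 0 = 10 mm gap, 0.010 = fully seated (its limit). It starts between 0 and 0.003. Friction about 5 N; stays where it is left.
- cover_top (a point): Centre of the upper face of the orange cover, a plate 76 (x) x 40 (y) x 6 mm thick in the middle of the gearbox's top. It is 76 mm above the gearbox underside when up and 66 mm when seated.
- stop: Blue steel bent bracket fixed to the bench, 130 wide x 85 high mm, with a foot and two gussets reaching 135 mm behind it. Origin on the bench surface in the plane of its brass working face; its -x axis points out of that face (roughly towards the robot), y along its width, z up. It does not give. Nothing of it projects in front of the brass face.
- stop_face (a point): Centre of the brass working face of the bracket (110 wide x 70 high mm, from 5 to 75 mm above the bench), 40 mm above the bench; looks along the stop's -x.
- stop_pad: The 8 mm brass plate that forms the working face of the bracket; same origin and axes as stop.
- red_plate: Red outer plate of the red end cap; its origin and axes are those of the gearbox when the cap is fully out, moving with the cap.
- black_plate: Black outer plate of the black end cap; its origin and axes are those of the gearbox when the cap is fully out, moving with the cap.
- tray: Green open tray fixed to the bench, on the other half of the bench from where the gearbox starts: 178 (x) x 108 (y) mm outside, walls 4 mm thick and 18 mm high above the bench, so 170 x 100 mm inside. Origin at the centre of its underside, x along its length.
- tray_in (a point): Centre of the tray's inner floor, 4 mm above the bench; axes as the tray.
- wrench: Loose steel wrench 170 mm long lying on the bench, a bystander. Origin under its middle.
- spray_can: Loose green-labelled can, 64 mm diameter, 170 mm high, bystander. Origin under its centre.
- oil_bottle: Loose amber bottle, 60 mm diameter, 150 mm high, bystander. Origin under its centre.
- tape_roll: Loose yellow ring-shaped roll, 96 mm diameter, 24 mm high, bystander. Origin under its centre.
- tin_cup: Loose steel cup, 80 mm diameter, 85 mm high, bystander. Origin under its centre.
- screwdriver: Loose screwdriver with green handle, 200 mm long, lying on the bench, bystander. Origin under its middle.
- parts_carton: Loose closed cardboard carton, 100 x 70 x 50 mm, bystander. Origin under its centre.
There are look-alikes about, which are no part of the job. What is shaped like the gearbox but pink is not meant.

How it is judged:
By the outcome, as a careful person would: the job done as asked, in the order asked, and still so for the second after the job is handed in, with the robot touching nothing.
It also fails if it takes over 64 s, if anything falls off the work surface, if the arm or the gripper's body presses on something with over 40 N, if the wrist force passes 120 N, or if a joint passes its speed limit or range.

## Robot

A 6-joint arm with a two-finger parallel gripper is mounted at the origin on the work surface. World frame = base frame: x ahead of the robot, y to its left, z up, the work surface at z = 0. Lengths are in mm, angles in rad, forces in N, time in s.
With the tool pointing down it reaches from about 275 to 1000 mm from the base axis. Payload 8.4 kg.
Tool frame: the origin (TCP) lies midway between the tips of the shut fingers; the grasp point (between the pads) lies 19 mm behind it; z points along the fingers, y is the line along which they close (so a half turn about z gives the same grasp; the last joint's range is limited). The gripper opens to 85 mm and grips with 20 to 120 N. Pads are 22 mm wide; open, the fingers measure 114 mm over their backs; the gripper's body (76 mm by 85 mm) begins 54 mm behind the grasp point. The pads swing forward as they close: fully open they stand 13 mm farther back than shut.
Start: joints at [-1.327, 0.353, 1.633, -0, 1.155, -0.002], TCP at [152.081, -606.217, 231.281] pointing down, gripper open.
Joint ranges: [-2.63, 2.63], [-0.92, 2.1], [0.06, 2.66], [-1.3, 4.44], [0, 2.69], [-3.02, 3.02]. Speed limits (rad/s): [2.22, 2.22, 2.79, 3.14, 3.14, 3.14].

## Interface

Orientations are given as [roll, pitch, yaw] about the fixed x, y, z axes, in that order (R = Rz(yaw) Ry(pitch) Rx(roll)).
In Python, from rig import r, cams gives the robot as it stands. The module is installed in compiled form; this text tells all that it offers.
- The arm moves only by the tool send_rows, never from a script. Its argument "targets" is one flat list of numbers, 7 for each row, row after row: the shift along the tool's x, y, z in m, then the turn, a rotation vector about the tool's x, y, z in rad, then the opening, from -1 (shut) to 1 (fully open). In form: [tx, ty, tz, wx, wy, wz, fingers, tx, ty, tz, wx, wy, wz, fingers, ...]. A call has 1 to 12 rows; each row is the pose to reach, as a shift and turn from the pose commanded when the call began, along the tool's axes at that moment; what a row does not reach only later rows make up. A row lasts 1/12 s, in which the tool goes at most 41.7 mm and 7.16 degrees, less where a joint would pass 70% of its speed; a pose out of reach is approached as far as the arm can. A call with a gripper value outside its range is refused whole. The fingers move at their own pace and stop on an object; "grip_force" is the grip in N (left out, the last holds). Time passes only in rows, so rows that repeat a pose let the fingers close. It gives the time, the measured TCP pose, the force, the opening and the grip force at its end, in the units of the state.
- r.sense(): the state, without advancing time (a new reading comes with each control period).
- cams.grab_frame(name): name is "side" or "top"; returns a dict with "color" (420x560x3 uint8, blue, green, red), "fx", "fy", "cx", "cy" (pixels), "xyz" and "attitude" of the camera in the world. Camera axes: x right, y down, z forward; pixel columns grow to the right and rows downward; lengths in mm; the calibration is good to about 2 mm. A picture is of the moment at which its call begins. There is no depth.
- r.sign_off(): hands the job in; it is judged then, once.
The state is a dict: "clock": time; "qpos": joint angles; "qvel": joint speeds; "joint_efforts": joint torques, N m; "eef_pos": TCP position; "tcp_rot": TCP orientation; "contact_force": force on the tool from outside, world axes, zero at the start; "wrist_torque": the same for the moment, N m; "opening": opening from 0.0 (shut) to 1.0 (fully open); "grasp_force": force on a finger pad.
Only numpy, scipy, OpenCV 4.12 (cv2) and the standard library are available. Lean on these libraries where they do the work, as an engineer would, in place of code of your own. Each camera call takes 0.05 s, during which the arm holds its last target. There are 200 camera calls.

## Working session

There is one attempt and no reset: what is moved stays moved. The work goes in short steps, Python scripts to look and compute and a tool call to move; the robot and the scene stay as the last step left them, time stands still between calls to the robot, and variables do not carry over. Pictures are saved under pics/ and viewed, at most 10 in all, crops included, and the job is handed in when it is done.

Besides the shell and the picture viewer there is one more tool, called after ">>>" as name(argument=value, ...) on one line, values as JSON. send_rows: Moves the arm, as the interface text tells. Its arguments: {"type":"object","properties":{"targets":{"type":"array"},"grip_force":{"type":"number"}},"required":["targets"]}

```bash
ls; mkdir -p pics
python3 - <<'E'
from rig import r,cams
import cv2
s=r.sense(); print(s)
for n in("top","side"):
    f=cams.grab_frame(n); cv2.imwrite(f"pics/{n}0.png",f["color"]); print({k:v for k,v in f.items() if k!="color"})
E
```

```text
pics
{'clock': 0.0, 'qpos': array([-1.32742590e+00,  3.53630174e-01,  1.63412780e+00, -2.53746326e-06,
        1.15523005e+00, -2.40716288e-03]), 'qvel': array([-0.00053146, -0.00067427, -0.00239702, -0.00108236,  0.00085982,
        0.00110557]), 'joint_efforts': array([-1.45315375e-03, -6.05251694e+01, -3.42064404e+01, -1.38254691e-04,
        9.36479919e-03, -4.78537061e-06]), 'eef_pos': array([ 151.94797625, -605.75166639,  230.57563056]), 'tcp_rot': array([-3.14019728e+00, -1.03881724e-06,  2.45778612e-01]), 'contact_force': array([ 0.19943451, -0.13327003, -0.26677272]), 'wrist_torque': array([ 0.0263923 ,  0.01221183, -0.01797795]), 'grasp_force': 0.0, 'opening': 1.0003564868070642}
{'fx': 479.95369309176556, 'fy': 479.95369309176556, 'cx': 276.5077902512822, 'cy': 205.769771985691, 'xyz': array([ 411.67381418,   12.00746364, 1429.84605852]), 'attitude': array([-3.05133482, -0.02499918, -1.55315488])}
{'fx': 530.8960174866411, 'fy': 530.8960174866411, 'cx': 278.649816672735, 'cy': 206.15558437305313, 'xyz': array([  94.80446916, 1248.7432203 , 1254.45001948]), 'attitude': array([-2.29118599,  0.00451295, -2.79362115])}
```

View pics/top0.png

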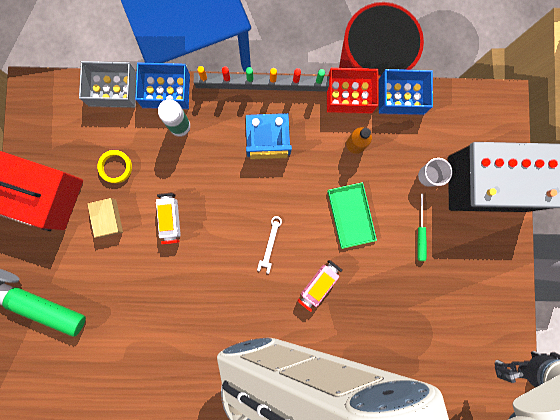

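View pics/side0.png

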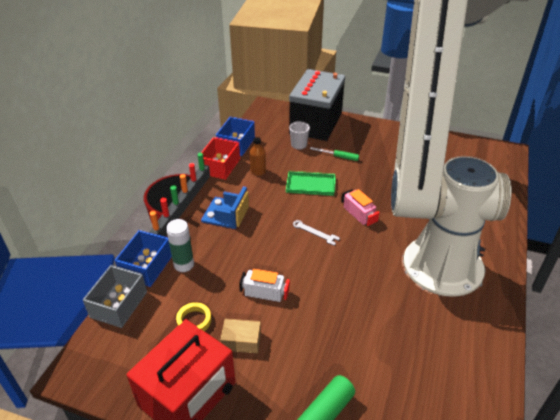

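```bash
cat > h.py <<'E'
import numpy as np, cv2
from scipy.spatial.transform import Rotation as R
from rig import r,cams
def ray(f,u,v):
    d=R.from_euler('xyz',f["attitude"]).as_matrix()@np.array([(u-f["cx"])/f["fx"],(v-f["cy"])/f["fy"],1.])
    return np.array(f["xyz"]),d/np.linalg.norm(d)
def onz(f,p,z):
    o,d=ray(f,*p); return o+d*(z-o[2])/d[2]
def tri(f,p,g,q):
    a,d=ray(f,*p); b,e=ray(g,*q)
    t=np.linalg.lstsq(np.c_[d,-e],b-a,rcond=None)[0]
    P,Q=a+d*t[0],b+e*t[1]; return (P+Q)/2,np.linalg.norm(P-Q)
def mask(f,box,lo,hi):
    x0,y0,x1,y1=box; h=cv2.cvtColor(f["color"],cv2.COLOR_BGR2HSV)
    m=np.zeros(h.shape[:2],np.uint8)
    m[y0:y1,x0:x1]=cv2.inRange(h[y0:y1,x0:x1],np.array(lo),np.array(hi))
    n,l,s,c=cv2.connectedComponentsWithStats(m)
    k=1+np.argmax(s[1:,4]) if n>1 else 0
    return (l==k).astype(np.uint8),c[k],s[k,4]
def crop(f,box,k):
    x0,y0,x1,y1=box; return cv2.resize(f["color"][y0:y1,x0:x1],None,fx=k,fy=k,interpolation=cv2.INTER_NEAREST)
E
python3 - <<'E'
from h import *
t,s=cams.grab_frame("top"),cams.grab_frame("side")
a=np.hstack([crop(t,(135,180,200,255),6),crop(s,(235,255,300,305),6)[:300].copy() if 0 else cv2.copyMakeBorder(crop(s,(235,255,300,305),6),0,150,0,0,cv2.BORDER_CONSTANT)])
cv2.imwrite("pics/c1.png",a)
b=np.hstack([crop(t,(240,105,300,165),6),crop(s,(195,180,255,240),6)])
cv2.imwrite("pics/c2.png",b)
E
```

```text
(no output)
```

View pics/c1.png

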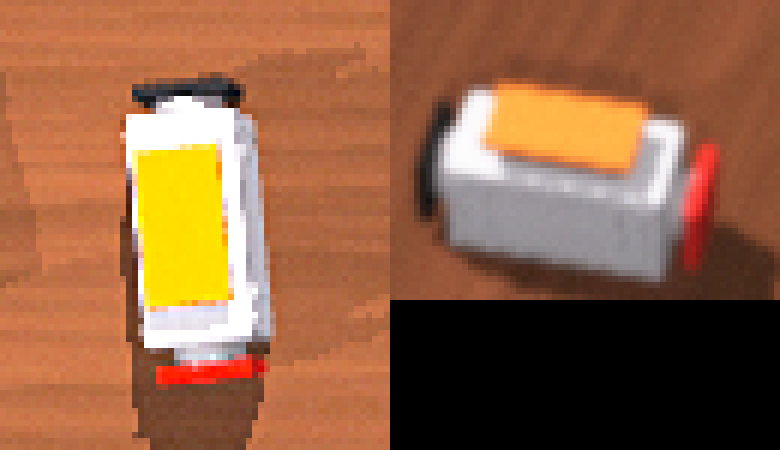

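View pics/c2.png

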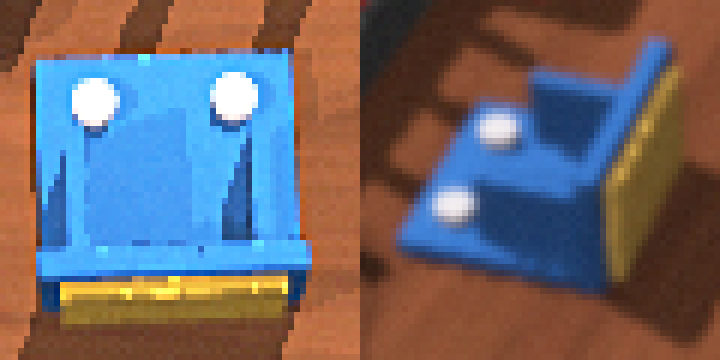

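Choices: the white aluminium block at top-view (168,218) has an orange cover, a red cap at the near end and a black cap at the far end. The block at (320,286) is pink, so it is the look-alike. The crop confirms (168,218). The brass face shows at top (268,154) and side (243,210).

Run:
```python
from h import *
np.set_printoptions(precision=1,suppress=True)
t,s=cams.grab_frame("top"),cams.grab_frame("side")
mt,ct,nt=mask(t,(145,190,190,240),(15,120,150),(40,255,255))
ms,cs,ns=mask(s,(235,255,300,305),(5,110,150),(30,255,255))
P,e=tri(t,ct,s,cs); print("cover",ct,nt,cs,ns,P,e)
q=cv2.boxPoints(cv2.minAreaRect(cv2.findNonZero(mt))); print("cov quad"); print(np.array([onz(t,p,P[2]) for p in q]))
for n,lo,hi in(("red",(0,150,120),(4,255,255)),):
    a,c1,n1=mask(t,(150,232,190,250),lo,hi); b,c2,n2=mask(s,(275,270,300,305),(0,150,100),(8,255,255) )
    print(n,c1,n1,c2,n2,tri(t,c1,s,c2), onz(t,c1,50))
a,c1,n1=mask(t,(150,190,180,200),(0,0,0),(180,255,75)); print("black",c1,n1,onz(t,c1,50))
# brass, columns in top view
h=cv2.cvtColor(t["color"],cv2.COLOR_BGR2HSV)
for u in(252,260,268,276,284): print(u,[tuple(h[v,u]) for v in range(148,161)])
ms,c,n=mask(s,(225,185,255,235),(15,100,50),(35,255,255)); print("brass side",c,n)
p=cv2.approxPolyDP(cv2.findContours(ms,0,1)[0][0],3,True)[:,0]; print(p)
# tray
mt,ct,nt=mask(t,(315,170,390,260),(45,80,50),(80,255,255)); rt=cv2.minAreaRect(cv2.findNonZero(mt)); print("tray",rt); q=cv2.boxPoints(rt); print(np.array([onz(t,p,18) for p in q]),"ctr",onz(t,rt[0],18))
ms,cs,ns=mask(s,(275,160,350,205),(45,80,50),(80,255,255)); q=cv2.boxPoints(cv2.minAreaRect(cv2.findNonZero(ms))); print(q,cs, tri(t,ct,s,cs))
```

```text
cover [165.  217.3] 366 [264.  275.4] 329 [494.6 292.6  76.6] 3.147314940190169
cov quad
[[530.4 317.6  76.6]
 [534.8 278.3  76.6]
 [462.3 269.1  76.6]
 [458.  308.2  76.6]]
red [170.  241.6] 48 [286.8 287.5] 108 (array([427.1, 283.5,  39. ]), np.float64(3.4865553947574752)) [428.6 281.8  50. ]
black [166.5 194.9] 44 [562.3 296.7  50. ]
252 [(np.uint8(102), np.uint8(173), np.uint8(253)), (np.uint8(103), np.uint8(178), np.uint8(255)), (np.uint8(105), np.uint8(194), np.uint8(255)), (np.uint8(109), np.uint8(206), np.uint8(162)), (np.uint8(19), np.uint8(196), np.uint8(235)), (np.uint8(22), np.uint8(184), np.uint8(253)), (np.uint8(20), np.uint8(187), np.uint8(184)), (np.uint8(20), np.uint8(164), np.uint8(138)), (np.uint8(21), np.uint8(180), np.uint8(143)), (np.uint8(20), np.uint8(180), np.uint8(146)), (np.uint8(21), np.uint8(175), np.uint8(150)), (np.uint8(13), np.uint8(148), np.uint8(119)), (np.uint8(9), np.uint8(162), np.uint8(101))]
260 [(np.uint8(103), np.uint8(179), np.uint8(254)), (np.uint8(101), np.uint8(178), np.uint8(255)), (np.uint8(107), np.uint8(203), np.uint8(222)), (np.uint8
[... 2007 characters left out ...]
int8(173), np.uint8(143)), (np.uint8(20), np.uint8(171), np.uint8(149)), (np.uint8(19), np.uint8(179), np.uint8(140)), (np.uint8(12), np.uint8(158), np.uint8(118)), (np.uint8(10), np.uint8(148), np.uint8(114)), (np.uint8(10), np.uint8(159), np.uint8(117))]
brass side [241.9 208.7] 258
[[247 191]
 [236 210]
 [237 226]
 [248 207]]
tray ((351.6282958984375, 215.0515899658203), (60.6829719543457, 37.080265045166016), 76.90811157226562)
[[ 591.  -169.3   18. ]
 [ 618.5 -277.1   18. ]
 [ 443.4 -318.1   18. ]
 [ 416.8 -211.3   18. ]] ctr [ 516.9 -244.    18. ]
[[285.4 192.1]
 [286.8 170.7]
 [335.7 174. ]
 [334.3 195.4]] [310.7 183.1] (array([ 516.5, -245.6,    9.3]), np.float64(1.7876614147904955))
```

Run:
```python
from h import *
np.set_printoptions(precision=1,suppress=True)
t,s=cams.grab_frame("top"),cams.grab_frame("side")
us=np.arange(251,288);h=t["color"].astype(float)
hs=cv2.cvtColor(t["color"],cv2.COLOR_BGR2HSV)
def edges(us):
    bot=[];mid=[]
    for u in us:
        col=hs[145:165,u].astype(float); br=np.where((col[:,0]>=16)&(col[:,0]<=32)&(col[:,1]>120))[0]
        if len(br)<5: continue
        bot.append((u,145+br[-1]+.5)); v=col[:,2]
        k=[i for i in br if v[i]>=195]
        if k: mid.append((u,145+k[-1]+.5))
    return bot,mid
b,m=edges(us)
for e,z in((b,5),(m,75)):
    e=np.array(e); f=np.polyfit(e[:,0],e[:,1],1); A=onz(t,(e[0,0]-.5,np.polyval(f,e[0,0])),z);B=onz(t,(e[-1,0]+.5,np.polyval(f,e[-1,0])),z)
    print(z,A,B,"mid",(A+B)/2,"normal yaw deg",np.degrees(np.arctan2(A[0]-B[0],A[1]-B[1]))*-1,len(e))
A,B=onz(s,(237,226.5),5),onz(s,(248.5,207.5),5); print("side",A,B,(A+B)/2,np.degrees(np.arctan2(A[0]-B[0],A[1]-B[1]))*-1)
```

```text
5 [680.9  59.3   5. ] [689.  -51.8   5. ] mid [684.9   3.7   5. ] normal yaw deg 4.215048882434376 37
75 [681.8  57.3  75. ] [687.7 -48.5  75. ] mid [684.8   4.4  75. ] normal yaw deg 3.1748932196161705 37
side [683.7  59.6   5. ] [684.1 -44.6   5. ] [683.9   7.5   5. ] 0.21208609405680798
```

```bash
cat >> h.py <<'E'
def to(x,y,z,yaw,ref=None):
    s=r.sense(); p,e=(s["eef_pos"],s["tcp_rot"]) if ref is None else ref
    M=R.from_euler('xyz',e); G=R.from_euler('xyz',[np.pi,0,np.radians(yaw)])
    print("pos",np.round(p,1),"rpy",np.round(np.degrees(e),2),"t",round(s["clock"],2),"F",np.round(s["contact_force"],1))
    print(" shift m",np.round(M.inv().apply(np.array([x,y,z])-p)/1000,4),"rv",np.round((M.inv()*G).as_rotvec(),3))
E
python3 -c "
from h import *
to(496,291.5,120,6.9)"
```

```text
pos [ 152.1 -606.1  231.2] rpy [-179.99    0.     14.08] t 0.4 F [ 0.5 -0.1 -0.1]
 shift m [ 0.552  -0.7869  0.1114] rv [-0.     0.     0.125]
```

>>> send_rows(targets=[0.552,-0.787,0.111,0,0,0.125,1,0.552,-0.787,0.111,0,0,0.125,1,0.552,-0.787,0.111,0,0,0.125,1,0.552,-0.787,0.111,0,0,0.125,1,0.552,-0.787,0.111,0,0,0.125,1,0.552,-0.787,0.111,0,0,0.125,1,0.552,-0.787,0.111,0,0,0.125,1,0.552,-0.787,0.111,0,0,0.125,1,0.552,-0.787,0.111,0,0,0.125,1,0.552,-0.787,0.111,0,0,0.125,1,0.552,-0.787,0.111,0,0,0.125,1,0.552,-0.787,0.111,0,0,0.125,1])

```text
clock: 1.4
eef_pos: [330.1, -140.7, 174.1]
tcp_rot: [3.141, -0.001, 0.12]
contact_force: [0.9, -0.4, -0.2]
opening: 0.998
grasp_force: 0.0
```

```bash
python3 -c "
from h import *
to(496,291.5,120,6.9)"
```

```text
pos [ 330.1 -140.7  174.1] rpy [ 1.7996e+02 -7.0000e-02  6.8900e+00] t 1.4 F [ 0.9 -0.4 -0.2]
 shift m [ 0.2165 -0.4092  0.0541] rv [ 0.001 -0.001 -0.   ]
```

>>> send_rows(targets=[0.2165,-0.409,0.054,0,0,0,1,0.2165,-0.409,0.054,0,0,0,1,0.2165,-0.409,0.054,0,0,0,1,0.2165,-0.409,0.054,0,0,0,1,0.2165,-0.409,0.054,0,0,0,1,0.2165,-0.409,0.054,0,0,0,1,0.2165,-0.409,0.054,0,0,0,1,0.2165,-0.409,0.054,0,0,0,1,0.2165,-0.409,0.054,0,0,0,1,0.2165,-0.409,0.054,0,0,0,1,0.2165,-0.409,0.054,0,0,0,1,0.2165,-0.409,0.054,0,0,0,1])

```text
clock: 2.4
eef_pos: [497.8, 295.5, 119.7]
tcp_rot: [-3.139, -0.003, 0.123]
contact_force: [-0.6, 0.0, 1.0]
opening: 1.003
grasp_force: 0.0
```

```bash
python3 -c "
from h import *
to(496,291.5,17,6.9)"
```

```text
pos [497.8 295.5 119.7] rpy [-179.86   -0.18    7.05] t 2.4 F [-0.6  0.   1. ]
 shift m [-0.0026  0.004   0.1027] rv [-0.002 -0.003  0.003]
```

>>> send_rows(targets=[-0.0025,0.004,0.03,0,0,0,1,-0.0025,0.004,0.06,0,0,0,1,-0.0025,0.004,0.09,0,0,0,1,-0.0025,0.004,0.102,0,0,0,1,-0.0025,0.004,0.102,0,0,0,1,-0.0025,0.004,0.102,0,0,0,-1,-0.0025,0.004,0.102,0,0,0,-1,-0.0025,0.004,0.102,0,0,0,-1,-0.0025,0.004,0.102,0,0,0,-1,-0.0025,0.004,0.102,0,0,0,-1,-0.0025,0.004,0.102,0,0,0,-1,-0.0025,0.004,0.102,0,0,0,-1], grip_force=80)

```text
clock: 3.4
eef_pos: [495.2, 286.8, 20.4]
tcp_rot: [-3.139, -0.004, 0.121]
contact_force: [-0.3, 3.3, 5.8]
opening: 0.599
grasp_force: 84.8
```

Run:
```python
from h import *
s=r.sense(); print(s["opening"],s["grasp_force"]); to(496,291.5,17,6.9)
t,q=cams.grab_frame("top"),cams.grab_frame("side")
cv2.imwrite("pics/g.png",np.hstack([crop(t,(120,170,220,270),4),crop(q,(215,235,315,335),4)]))
```

```text
0.5989142574637498 84.83119010925293
pos [495.2 286.8  20.4] rpy [-179.87   -0.25    6.91] t 3.4 F [-0.3  3.3  5.8]
 shift m [ 0.0013 -0.0046  0.0034] rv [-0.002 -0.004  0.   ]
```

View pics/g.png

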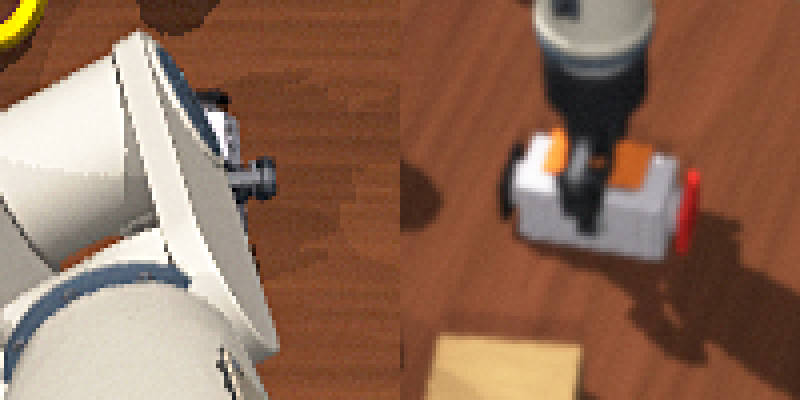

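>>> send_rows(targets=[0,0,-0.02,0,0,0,-1,0,0,-0.045,0,0,0,-1,0.005,0.03,-0.045,0,0,-0.12,-1,0.01,0.06,-0.045,0,0,-0.24,-1,0.015,0.09,-0.045,0,0,-0.36,-1,0.018,0.12,-0.045,0,0,-0.48,-1,0.021,0.15,-0.045,0,0,-0.6,-1,0.024,0.18,-0.045,0,0,-0.72,-1,0.028,0.21,-0.045,0,0,-0.84,-1,0.032,0.24,-0.045,0,0,-0.96,-1,0.036,0.27,-0.045,0,0,-1.08,-1,0.04,0.296,-0.045,0,0,-1.2,-1])

```text
clock: 4.5
eef_pos: [568.8, -5.7, 63.7]
tcp_rot: [3.141, 0.0, 1.326]
contact_force: [1.4, 0.9, -6.7]
opening: 0.599
grasp_force: 86.9
```

```bash
python3 -c "
from h import *
to(570,-2.5,60,183.5)"
```

```text
pos [568.8  -5.7  63.7] rpy [1.7998e+02 2.0000e-02 7.6000e+01] t 4.5 F [ 1.4  0.9 -6.7]
 shift m [0.0034 0.0004 0.0037] rv [ 0.000e+00  1.000e-03 -1.876e+00]
```

>>> send_rows(targets=[0,0,0,0,0,-1.4,-1,0,0,0,0,0,-1.4,-1,0,0,0,0,0,-1.4,-1,0,0,0,0,0,-1.4,-1,0,0,0,0,0,-1.4,-1,0,0,0,0,0,-1.4,-1,0,0,0,0,0,-1.4,-1,0,0,0,0,0,-1.4,-1,0,0,0,0,0,-1.4,-1,0,0,0,0,0,-1.4,-1,0,0,0,0,0,-1.4,-1,0,0,0,0,0,-1.4,-1])

```text
clock: 5.5
eef_pos: [568.5, -3.7, 63.5]
tcp_rot: [-3.142, 0.0, 2.727]
contact_force: [-0.1, -0.4, -7.8]
opening: 0.602
grasp_force: 86.7
```

```bash
python3 -c "
from h import *
to(580,-2,30,183.5)"
```

```text
pos [568.5  -3.7  63.5] rpy [-1.8000e+02  1.0000e-02  1.5623e+02] t 5.5 F [-0.1 -0.4 -7.8]
 shift m [-0.0098  0.0062  0.0336] rv [-0.     0.    -0.476]
```

>>> send_rows(targets=[-0.0098,0.006,0,0,0,-0.12,-1,-0.0098,0.006,0,0,0,-0.24,-1,-0.0098,0.006,0,0,0,-0.36,-1,-0.0098,0.006,0.01,0,0,-0.476,-1,-0.0098,0.006,0.02,0,0,-0.476,-1,-0.0098,0.006,0.034,0,0,-0.476,-1,-0.0098,0.006,0.034,0,0,-0.476,-1,-0.0098,0.006,0.034,0,0,-0.476,-1,-0.0098,0.006,0.034,0,0,-0.476,-1])

```text
clock: 6.25
eef_pos: [580.2, -2.2, 29.2]
tcp_rot: [-3.142, -0.0, -3.089]
contact_force: [0.0, 0.1, -6.8]
opening: 0.601
grasp_force: 86.4
```

Run:
```python
from h import *
to(609,0,30,183.5)
t,q=cams.grab_frame("top"),cams.grab_frame("side")
cv2.imwrite("pics/p1.png",np.hstack([crop(t,(220,100,320,220),4),crop(q,(195,165,295,285),4)]))
```

```text
pos [580.2  -2.2  29.2] rpy [-180.     -0.   -176.99] t 6.25 F [ 0.   0.1 -6.8]
 shift m [-0.0288  0.0007 -0.0008] rv [-0.    -0.    -0.009]
```

View pics/p1.png

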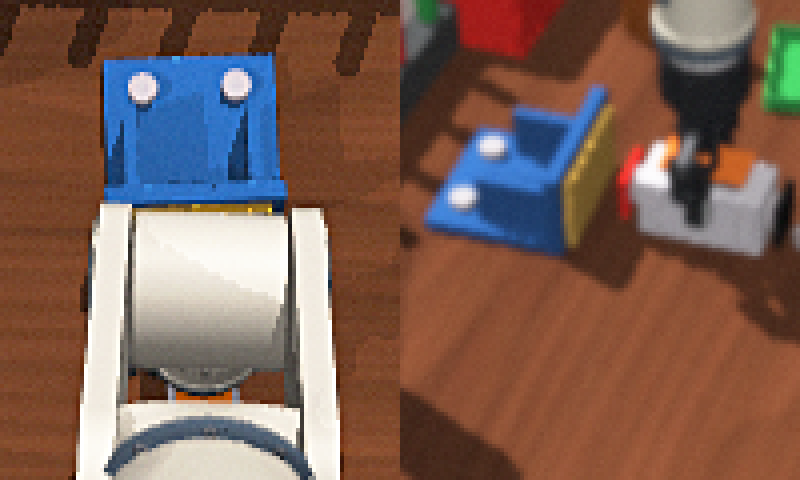

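>>> send_rows(targets=[-0.005,0,0,0,0,-0.009,-1,-0.01,0,0,0,0,-0.009,-1,-0.015,0,0,0,0,-0.009,-1,-0.018,0,0,0,0,-0.009,-1,-0.021,0,0,0,0,-0.009,-1,-0.024,0,0,0,0,-0.009,-1,-0.027,0,0,0,0,-0.009,-1,-0.029,0,0,0,0,-0.009,-1,-0.031,0,0,0,0,-0.009,-1,-0.031,0,0,0,0,-0.009,-1], grip_force=110)

```text
clock: 7.18
eef_pos: [610.6, -0.4, 28.6]
tcp_rot: [3.141, -0.002, -3.077]
contact_force: [-2.5, -0.2, -6.9]
opening: 0.594
grasp_force: 117.0
```

>>> send_rows(targets=[-0.0015,0,0,0,0,0,-1,-0.003,0,0,0,0,0,-1,-0.0045,0,0,0,0,0,-1,-0.006,0,0,0,0,0,-1,-0.006,0,0,0,0,0,-1])

```text
clock: 7.6
eef_pos: [615.7, 0.0, 28.5]
tcp_rot: [3.141, -0.003, -3.078]
contact_force: [-5.0, 0.3, -6.2]
opening: 0.595
grasp_force: 117.0
```

>>> send_rows(targets=[-0.0015,0,0,0,0,0,-1,-0.003,0,0,0,0,0,-1,-0.0045,0,0,0,0,0,-1,-0.0045,0,0,0,0,0,-1])

```text
clock: 7.93
eef_pos: [619.9, 0.3, 28.4]
tcp_rot: [3.141, -0.004, -3.078]
contact_force: [-6.3, 0.3, -5.7]
opening: 0.596
grasp_force: 117.0
```

>>> send_rows(targets=[-0.0015,0,0,0,0,0,-1,-0.003,0,0,0,0,0,-1,-0.003,0,0,0,0,0,-1])

```text
clock: 8.18
eef_pos: [619.9, 0.3, 27.7]
tcp_rot: [3.141, -0.009, -3.078]
contact_force: [-13.5, -0.9, -2.4]
opening: 0.599
grasp_force: 117.7
```

>>> send_rows(targets=[-0.002,0,0,0,0,0,-1,-0.004,0,0,0,0,0,-1,-0.004,0,0,0,0,0,-1,-0.004,0,0,0,0,0,-1])

```text
clock: 8.52
eef_pos: [620.0, 0.4, 26.9]
tcp_rot: [3.141, -0.017, -3.078]
contact_force: [-26.6, -2.8, 4.7]
opening: 0.595
grasp_force: 118.6
```

Run:
```python
from h import *
to(555,-3.5,60,183.5)
q=cams.grab_frame("side")
cv2.imwrite("pics/p2.png",crop(q,(215,165,295,245),6))
```

```text
pos [6.20e+02 4.00e-01 2.69e+01] rpy [ 179.96   -0.96 -176.34] t 8.52 F [-26.6  -2.8   4.7]
 shift m [ 0.0656  0.0003 -0.032 ] rv [ 0.001 -0.017  0.003]
```

View pics/p2.png

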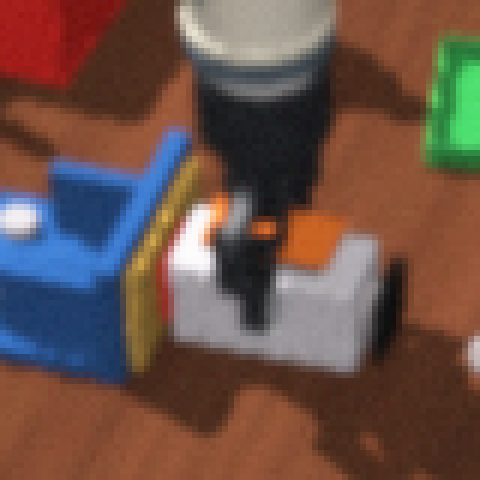

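>>> send_rows(targets=[0.02,0,0,0,0,0,-1,0.05,0,-0.01,0,0,0,-1,0.075,0,-0.035,0,0,0,-1,0.075,0,-0.035,0,0,0.12,-1,0.075,0,-0.035,0,0,0.24,-1,0.075,0,-0.035,0,0,0.36,-1,0.075,0,-0.035,0,0,0.48,-1,0.075,0,-0.035,0,0,0.6,-1,0.075,0,-0.035,0,0,0.72,-1,0.075,0,-0.035,0,0,0.84,-1,0.075,0,-0.035,0,0,0.96,-1,0.075,0,-0.035,0,0,1.08,-1])

```text
clock: 9.57
eef_pos: [554.2, -4.1, 64.1]
tcp_rot: [3.141, 0.001, 2.12]
contact_force: [0.9, 0.3, -6.2]
opening: 0.595
grasp_force: 117.2
```

>>> send_rows(targets=[0,0,0,0,0,1.4,-1,0,0,0,0,0,1.4,-1,0,0,0,0,0,1.4,-1,0,0,0,0,0,1.4,-1,0,0,0,0,0,1.4,-1,0,0,0,0,0,1.4,-1,0,0,0,0,0,1.4,-1,0,0,0,0,0,1.4,-1,0,0,0,0,0,1.4,-1,0,0,0,0,0,1.4,-1,0,0,0,0,0,1.4,-1,0,0,0,0,0,1.4,-1])

```text
clock: 10.57
eef_pos: [554.1, -4.1, 64.1]
tcp_rot: [3.141, -0.001, 0.72]
contact_force: [0.9, 0.4, -6.6]
opening: 0.59
grasp_force: 117.1
```

```bash
python3 -c "
from h import *
to(575,-2,29,3.5)"
```

```text
pos [554.1  -4.1  64.1] rpy [ 1.7996e+02 -4.0000e-02  4.1240e+01] t 10.57 F [ 0.9  0.4 -6.6]
 shift m [0.017  0.0122 0.0351] rv [ 0.    -0.001  0.659]
```

>>> send_rows(targets=[0,0,0,0,0,0.12,-1,0,0,0,0,0,0.24,-1,0,0,0,0,0,0.36,-1,0.004,0.003,0.005,0,0,0.48,-1,0.008,0.006,0.015,0,0,0.6,-1,0.017,0.012,0.025,0,0,0.658,-1,0.017,0.012,0.035,0,0,0.658,-1,0.017,0.012,0.035,0,0,0.658,-1,0.017,0.012,0.035,0,0,0.658,-1])

```text
clock: 11.32
eef_pos: [573.3, -1.8, 28.2]
tcp_rot: [-3.141, 0.002, 0.071]
contact_force: [-0.2, 0.4, -7.0]
opening: 0.597
grasp_force: 116.9
```

Run:
```python
from h import *
to(600,-0.5,29,3.5)
q=cams.grab_frame("side")
cv2.imwrite("pics/p3.png",crop(q,(215,165,315,245),6))
```

```text
pos [573.3  -1.8  28.2] rpy [-1.7999e+02  1.3000e-01  4.0900e+00] t 11.32 F [-0.2  0.4 -7. ]
 shift m [ 0.0268  0.0006 -0.0008] rv [-0.     0.002  0.01 ]
```

View pics/p3.png

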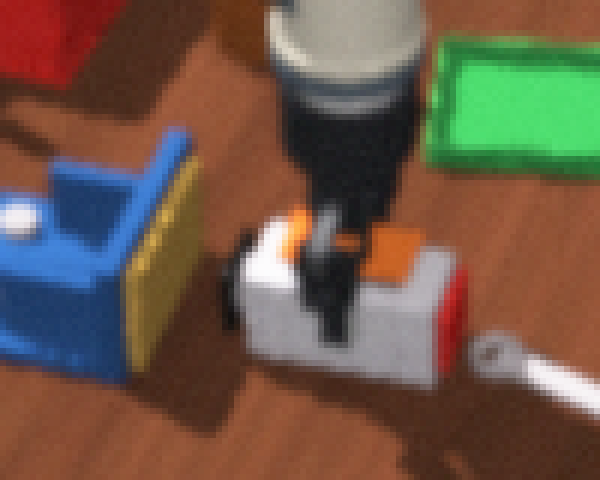

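>>> send_rows(targets=[0.005,0,0,0,0,0.01,-1,0.01,0,0,0,0,0.01,-1,0.015,0,0,0,0,0.01,-1,0.02,0,0,0,0,0.01,-1,0.025,0,0,0,0,0.01,-1,0.029,0,0,0,0,0.01,-1,0.032,0,0,0,0,0.01,-1,0.035,0,0,0,0,0.01,-1,0.038,0,0,0,0,0.01,-1,0.038,0,0,0,0,0.01,-1])

```text
clock: 12.2
eef_pos: [611.6, 0.8, 28.5]
tcp_rot: [-3.142, 0.002, 0.058]
contact_force: [-3.7, -0.9, -6.0]
opening: 0.598
grasp_force: 117.2
```

>>> send_rows(targets=[0.002,0,0,0,0,0,-1,0.004,0,0,0,0,0,-1,0.006,0,0,0,0,0,-1,0.006,0,0,0,0,0,-1])

```text
clock: 12.53
eef_pos: [617.1, 1.1, 28.5]
tcp_rot: [-3.142, 0.003, 0.058]
contact_force: [-4.6, -0.1, -6.0]
opening: 0.598
grasp_force: 117.2
```

>>> send_rows(targets=[0.002,0,0,0,0,0,-1,0.004,0,0,0,0,0,-1,0.006,0,0,0,0,0,-1,0.006,0,0,0,0,0,-1])

```text
clock: 12.87
eef_pos: [618.6, 1.3, 27.3]
tcp_rot: [-3.141, 0.012, 0.058]
contact_force: [-17.4, -0.9, -2.3]
opening: 0.595
grasp_force: 117.7
```

>>> send_rows(targets=[0.002,0,0,0,0,0,-1,0.003,0,0,0,0,0,-1,0.003,0,0,0,0,0,-1,0.003,0,0,0,0,0,-1])

```text
clock: 13.2
eef_pos: [618.6, 1.4, 26.6]
tcp_rot: [-3.141, 0.017, 0.058]
contact_force: [-26.5, -1.7, 2.1]
opening: 0.594
grasp_force: 118.0
```

Run:
```python
from h import *
to(516.8,-244.6,80,13.4)
np.set_printoptions(precision=1,suppress=True)
t=cams.grab_frame("top");s=cams.grab_frame("side")
# tray from inner floor: bright part
mt,c,n=mask(t,(315,170,390,260),(45,80,50),(80,255,255))
for q in (cv2.boxPoints(cv2.minAreaRect(cv2.findNonZero(mt))),):
  d=[onz(t,p,15) for p in q]; a=d[0]-d[3]; print(a,np.degrees(np.arctan2(a[1],a[0])),np.degrees(np.arctan2(*(d[1]-d[2])[1::-1])),np.mean(d,0))
h=cv2.cvtColor(t["color"],cv2.COLOR_BGR2HSV); print(h[215,330:376,2], h[175:260:2,351,2])
```

```text
pos [618.6   1.4  26.6] rpy [-179.97    0.97    3.34] t 13.2 F [-26.5  -1.7   2.1]
 shift m [-0.1168  0.2396 -0.0515] rv [-0.002  0.017 -0.176]
[174.5  41.7   0. ] 13.445914709524565 13.075662696134087 [ 517.6 -244.5   15. ]
[ 66  75  88  64 252 131 182 177 178 174 201 198 195 200 200 201 194 198
 197 201 199 200 201 199 198 199 197 199 200 200 194 195 199 199 199 199
 210 106 116  41 255 137 128 122 122 121] [ 61 123 120 121 131 178 112 192 203 201 197 198 196 200 199 200 200 200
 198 194 200 199 198 198 196 200 198 195 202 199 200 200 199 197 205 207
  83  66 130 134 127 102 114]
```

>>> send_rows(targets=[-0.02,0,0,0,0,0,-1,-0.05,0,-0.01,0,0,0,-1,-0.08,0,-0.03,0,0,-0.02,-1,-0.1,0.03,-0.05,0,0,-0.06,-1,-0.124,0.06,-0.05,0,0,-0.1,-1,-0.124,0.09,-0.05,0,0,-0.14,-1,-0.124,0.12,-0.05,0,0,-0.17,-1,-0.124,0.15,-0.05,0,0,-0.17,-1,-0.124,0.18,-0.05,0,0,-0.17,-1,-0.124,0.21,-0.05,0,0,-0.17,-1,-0.124,0.24,-0.05,0,0,-0.17,-1,-0.124,0.24,-0.05,0,0,-0.17,-1])

```text
clock: 14.3
eef_pos: [519.2, -250.5, 79.8]
tcp_rot: [3.137, -0.003, 0.226]
contact_force: [0.3, -0.4, -6.8]
opening: 0.597
grasp_force: 118.3
```

>>> send_rows(targets=[0,0,0,0,0,0,-1,0,0,0,0,0,0,-1,0,0,0,0,0,0,-1,0,0,0,0,0,0,-1])

```text
clock: 14.63
eef_pos: [517.4, -244.1, 78.9]
tcp_rot: [-3.141, 0.0, 0.229]
contact_force: [-0.1, 0.1, -6.5]
opening: 0.592
grasp_force: 118.3
```

Run:
```python
from h import *
to(517,-244.5,29,13.2)
q=cams.grab_frame("side");t=cams.grab_frame("top")
cv2.imwrite("pics/p4.png",np.hstack([crop(t,(310,160,400,270),4),crop(q,(270,120,360,230),4)]))
```

```text
pos [ 517.4 -244.1   78.9] rpy [-1.7998e+02  1.0000e-02  1.3110e+01] t 14.63 F [-0.1  0.1 -6.5]
 shift m [-0.0004  0.0004  0.0499] rv [-0.     0.    -0.001]
```

View pics/p4.png

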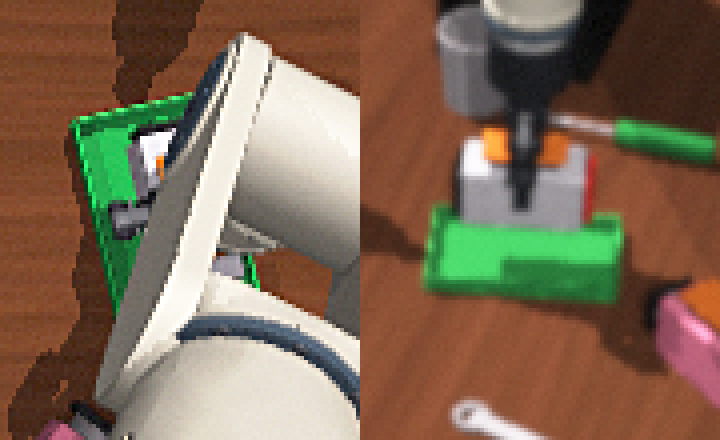

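>>> send_rows(targets=[0,0,0.02,0,0,0,-1,0,0,0.035,0,0,0,-1,0,0,0.045,0,0,0,-1,0,0,0.05,0,0,0,-1,0,0,0.051,0,0,0,-1,0,0,0.052,0,0,0,-1,0,0,0.052,0,0,0,-1])

```text
clock: 15.32
eef_pos: [517.9, -245.2, 27.4]
tcp_rot: [3.141, -0.001, 0.228]
contact_force: [-0.2, -0.0, -7.0]
opening: 0.593
grasp_force: 118.7
```

>>> send_rows(targets=[0,0,0.001,0,0,0,-1,0,0,0.002,0,0,0,-1,0,0,0.002,0,0,0,-1])

```text
clock: 15.57
eef_pos: [517.6, -245.2, 25.2]
tcp_rot: [3.141, -0.0, 0.228]
contact_force: [-0.3, 0.6, -7.6]
opening: 0.591
grasp_force: 118.7
```

>>> send_rows(targets=[0,0,0.001,0,0,0,-1,0,0,0.002,0,0,0,-1,0,0,0.002,0,0,0,-1])

```text
clock: 15.82
eef_pos: [517.6, -245.3, 24.5]
tcp_rot: [3.141, -0.0, 0.228]
contact_force: [-5.9, 1.5, 12.5]
opening: 0.593
grasp_force: 120.9
```

>>> send_rows(targets=[0,0,-0.001,0,0,0,0.5,0,0,-0.001,0,0,0,0.5,0,0,-0.001,0,0,0,0.5,0,0,-0.001,0,0,0,0.5,0,0,-0.001,0,0,0,0.5,0,0,-0.02,0,0,0,0.5,0,0,-0.05,0,0,0,0.5,0,0,-0.09,0,0,0,0.5,0,0,-0.09,0,0,0,-1,0,0,-0.09,0,0,0,-1,0,0,-0.09,0,0,0,-1,0,0,-0.09,0,0,0,-1])

```text
clock: 16.82
eef_pos: [516.5, -244.7, 111.7]
tcp_rot: [-3.14, 0.002, 0.228]
contact_force: [0.8, 0.2, -0.3]
opening: 0.183
grasp_force: 0.0
```

Run:
```python
from h import *
np.set_printoptions(precision=1,suppress=True)
s=r.sense(); print(s["opening"]); to(517.5,-245,85,13.2)
t,q=cams.grab_frame("top"),cams.grab_frame("side")
cv2.imwrite("pics/p5.png",np.hstack([crop(t,(310,160,400,270),4),crop(q,(270,120,360,230),4)]))
m,c,n=mask(q,(270,150,360,200),(5,110,120),(25,255,255)); print(c,n,onz(q,c,80),onz(q,c,74))
```

```text
0.18286741707377271
pos [ 516.5 -244.7  111.7] rpy [-179.9    0.1   13.1] t 16.82 F [ 0.8  0.2 -0.3]
 shift m [0. 0. 0.] rv [-0.  0. -0.]
[316.9 168.1] 1918 [ 496.4 -252.2   80. ] [ 498.4 -259.9   74. ]
```

View pics/p5.png

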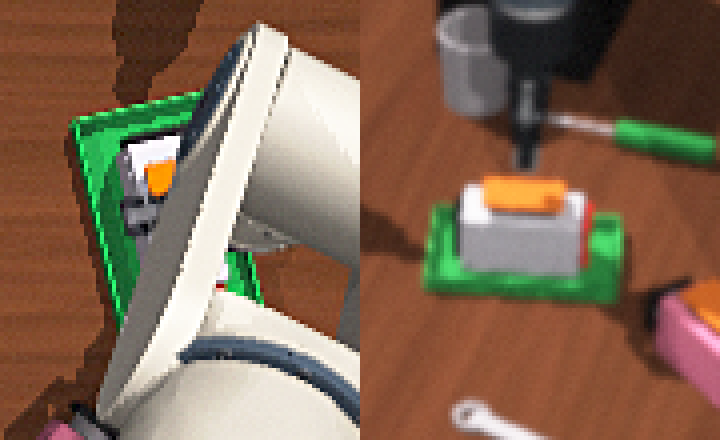

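>>> send_rows(targets=[0,0,0,0,0,0,-1,0,0,0,0,0,0,-1,0,0,0.01,0,0,0,-1,0,0,0.02,0,0,0,-1,0,0,0.025,0,0,0,-1,0,0,0.028,0,0,0,-1,0,0,0.031,0,0,0,-1,0,0,0.034,0,0,0,-1,0,0,0.037,0,0,0,-1,0,0,0.037,0,0,0,-1])

```text
clock: 17.75
eef_pos: [517.4, -245.1, 75.6]
tcp_rot: [-3.142, 0.0, 0.228]
contact_force: [0.7, 0.9, -0.6]
opening: 0.001
grasp_force: 0.0
```

>>> send_rows(targets=[0,0,0.001,0,0,0,-1,0,0,0.002,0,0,0,-1,0,0,0.003,0,0,0,-1,0,0,0.003,0,0,0,-1])

```text
clock: 18.08
eef_pos: [517.5, -245.2, 73.1]
tcp_rot: [3.141, -0.0, 0.228]
contact_force: [-0.4, 1.1, 2.9]
opening: 0.0
grasp_force: 1.6
```

>>> send_rows(targets=[0,0,0.001,0,0,0,-1,0,0,0.002,0,0,0,-1,0,0,0.003,0,0,0,-1,0,0,0.003,0,0,0,-1])

```text
clock: 18.42
eef_pos: [517.6, -245.2, 70.0]
tcp_rot: [3.141, -0.0, 0.228]
contact_force: [-1.3, -0.4, 5.8]
opening: -0.002
grasp_force: 2.7
```

>>> send_rows(targets=[0,0,0.001,0,0,0,-1,0,0,0.002,0,0,0,-1,0,0,0.002,0,0,0,-1])

```text
clock: 18.67
eef_pos: [517.7, -245.3, 69.8]
tcp_rot: [3.141, -0.001, 0.228]
contact_force: [-6.5, 3.2, 26.2]
opening: 0.0
grasp_force: 13.1
```

>>> send_rows(targets=[0,0,-0.01,0,0,0,-1,0,0,-0.04,0,0,0,-1,0,0,-0.08,0,0,0,-1,0,0,-0.12,0,0,0,-1,-0.04,0,-0.15,0,0,0,-1,-0.08,0,-0.15,0,0,0,-1,-0.12,0.02,-0.15,0,0,0,-1,-0.12,0.05,-0.15,0,0,0,-1,-0.12,0.09,-0.15,0,0,0,-1,-0.12,0.12,-0.15,0,0,0,-1,-0.12,0.15,-0.15,0,0,0,-1,-0.12,0.15,-0.15,0,0,0,-1])

```text
clock: 19.67
eef_pos: [435.3, -423.2, 217.7]
tcp_rot: [3.138, -0.001, 0.226]
contact_force: [-0.6, 1.1, 0.8]
opening: -0.003
grasp_force: 0.0
```

Run:
```python
from h import *
np.set_printoptions(precision=1,suppress=True)
to(517,-245,200,13.2)
t,q=cams.grab_frame("top"),cams.grab_frame("side")
a,c,n=mask(t,(320,170,385,255),(15,120,150),(40,255,255)); b,d,k=mask(q,(285,140,345,190),(5,110,120),(25,255,255))
print("cover",c,n,d,k,tri(t,c,q,d))
a1,c1,n1=mask(t,(320,170,390,260),(0,150,120),(4,255,255)); b1,d1,k1=mask(q,(300,150,345,200),(0,150,80),(4,255,255)); print("red",c1,n1,d1,k1,tri(t,c1,q,d1))
a2,c2,n2=mask(t,(335,180,365,206),(0,0,0),(180,255,70)); print("black",c2,n2,onz(t,c2,50),onz(t,c1,50))
```

```text
pos [ 435.3 -423.2  217.7] rpy [179.8  -0.1  12.9] t 19.67 F [-0.6  1.1  0.8]
 shift m [ 0.1 -0.2  0. ] rv [ 0. -0. -0.]
cover [354.7 212.6] 340 [313.8 164. ] 1251 (array([ 511.3, -238.3,  105.3]), np.float64(12.390845038275451))
red [357.4 233.2] 29 [327.  171.5] 4 (array([ 459.5, -250.7,   75.1]), np.float64(4.0292471048340435))
black [347.8 193.5] 31 [ 577.2 -226.9   50. ] [ 462.4 -255.    50. ]
```

Run:
```python
from h import *
np.set_printoptions(precision=1,suppress=True)
t,q=cams.grab_frame("top"),cams.grab_frame("side")
a,c,n=mask(t,(320,170,385,255),(15,120,150),(40,255,255)); b,d,k=mask(q,(285,158,330,182),(8,140,170),(25,255,255))
print("cover",c,n,d,k,tri(t,c,q,d),cv2.boundingRect(b))
```

```text
cover [354.8 212.7] 341 [310.8 169.4] 156 (array([ 518.1, -242.8,   75.5]), np.float64(3.0536264191910734)) (301, 165, 21, 10)
```

```bash
python3 -c "
from rig import r
print(r.sense()['clock'],r.sense()['contact_force'],r.sign_off())"
```

```text
the job is handed in; nothing more can be done
19.8667 [ 0.30111238 -0.89654799 -0.97101335] None
```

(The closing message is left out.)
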